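Tip the colour pots into the collecting box

ROBOT

A 6-joint arm with a two-finger parallel gripper is mounted at the origin on the work surface. World frame = base frame: x ahead of the robot, y to its left, z up, the work surface at z = 0. Lengths are in mm, angles in rad, forces in N, time in s.
With the tool pointing down it reaches from about 275 to 725 mm from the base axis. Payload 5.6 kg.
Tool frame: the origin (TCP) lies on the centre line of the jaws, within the pads' length; the fingertips stand 25 mm ahead of it and the grasp point (between the pads) lies 6 mm ahead of it (manip.tips_ahead is the x of the fingertips in the tool frame, in mm); x points along the fingers, y is the direction in which the jaws open and shut, and the axes are right-handed (so a half turn about x gives the same grasp; the last joint's range is limited). The gripper opens to 85 mm and grips with 20 to 120 N. Pads are 22 mm wide; open, the fingers measure 114 mm over their backs; the gripper's body (76 mm by 85 mm) begins 54 mm behind the grasp point. The pads swing forward as they close: fully open they stand 13 mm farther back than shut.
Start: joints at [-0.975, 0.255, 0.108, 0, -1.424, -0.285], TCP at [168.221, -523.636, 217.983] pointing down, gripper open.
Joint ranges: [-2.95, 2.95], [-1.21, 1.97], [-1.09, 1.5], [-2.87, 1.71], [-2.94, -0.07], [-3.05, 3.05]. Speed limits (rad/s): [2.57, 2.57, 3.14, 3.14, 3.14, 3.14].

INTERFACE

Orientations are given as a 3x3 rotation matrix whose columns are the frame's x, y, z axes.
In Python, from bench import status, imaging, manip gives the robot as it stands.
- The arm moves only by the shell command python3 -m jog 'ROWS'. ROWS is JSON, a list of rows, each a list of 7 numbers: the shift along the tool's x, y, z in m, then the turn, a rotation vector about the tool's x, y, z in rad, then the finger opening in m, from 0 to 0.0854. In form: [[dx, dy, dz, rx, ry, rz, jaw], ...]. A call has 1 to 10 rows; each row shifts and turns the commanded pose from where the row before left it, along the tool's axes as they then stand; what a row does not reach is not made up. A row lasts 1/10 s, in which the tool goes at most 50 mm and 8.59 degrees, less where a joint would pass 70% of its speed; a pose out of reach is approached as far as the arm can. A call with a gripper value outside its range is refused whole. The fingers move at their own pace and stop on an object; the grip force is fixed at half the most. Time passes only in rows, so rows that do not move let the fingers close. It gives the time, the measured TCP pose, the force and the opening at its end, in the units of the state.
- status.observe(): the state, without advancing time (a new reading comes with each control period).
- imaging.camera(name): name is "scene" or "top"; returns the picture (384x512x3 uint8, red, green, blue); there is no depth.
- imaging.camera_model(name): a dict with "K" (3x3 intrinsics, pixels), "R" (3x3) and "t" (3): a world point X has camera coordinates R X + t. Camera axes: x right, y down, z forward; pixel columns grow to the right and rows downward; lengths in mm; the calibration is good to about 2 mm. A picture is of the moment at which its call begins. camera_model takes no time and is no camera call.
- manip.hand_in(): hands the job in, once; it reports no verdict.
The state is a dict: "time_s": time; "q": joint angles; "qvel": joint speeds; "joint_torque": joint torques, N m; "tcp_pos": TCP position; "tool_rot": TCP orientation; "ft_force": force on the tool from outside, world axes, zero at the start; "ft_torque": the same for the moment, N m; "grip_width": finger opening in mm.
Only numpy, scipy, OpenCV 4.12 (cv2) and the standard library are available. Lean on these libraries where they do the work, as an engineer would, in place of code of your own. Each camera call takes 0.05 s, during which the arm holds its last target.

TASK

Slide the white collecting box up against both rubber bumpers of the tipping stand, squarely under the open end of its red tray. Then push the tray's yellow lip down until the tray sits firmly on the rubber rest hidden beneath it, and hold it there a moment until all three colour pots have slid out into the box; feel for the rest, and do not strain the hinge or shove the box hard (well under 18 N). Let the tray come back level, leaving the pots in the box and the box where you seated it; do not touch the pots and do not disturb the dropper bottles and the jug standing around.

Things in the scene. Friction and masses are not known exactly. Their poses are not given: they have to be found in the camera images.
- stand: White stand fixed to the table: base 170 x 190 x 8 mm (x -85 to 85, y -115 to 75), hinge posts 178 mm high at x = -68 and 68, y = 0. Origin on the table under the middle of the hinge; z up; the box goes on its -y side. Two black rubber bumpers 30 mm wide, 4 to 26 mm above the table, at x = -55 and 55, faces at y = -125; each gives 3 mm per 10 N.
- tray: Red tray on the stand, 110 mm wide (x), floor 3 mm thick from y = -180 (open end) to 125 (closed end); three walls 30 mm high, 4 mm thick. Origin on the hinge, at the floor's top, 165 mm above the table; axes as the stand's when level. Hinge along x; a light spring holds it level and brings it back. Smooth: the pots start sliding at a tilt of about 0.36 to 0.46 rad.
- lip (a point): Middle of the top of the tray's yellow push lip, 42 (x) x 52 (y) x 4 mm, outside the -x wall at rim height: (-75, -100, 30) mm in the tray's frame, 195 mm above the table when level, nothing below it. Pushing it down tilts the -y end down: 2 to 6 N, rising slowly, until the tray meets the rest; there about 3 N is added per mm.
- rest: Steel bracket fixed on the base under the tray, 85 mm from the hinge on the -y side; origin at its underside, 8 mm above the table. On it a black rubber bar along x, 72 mm long, 16 mm thick, set to an unknown height, different each time: the tray meets it at a tilt between about 0.5 and 0.7 rad, the lip's middle then 52 to 72 mm lower than level. The bar gives 3 mm per 10 N.
- box: White open box, 160 (x) x 150 (y) x 40 mm high, walls 4 mm, about 0.35 kg, loose on the table. Origin at the centre of its underside. Starts on the stand's -y side, 45 to 90 mm short of the bumpers, slightly askew. Against both bumpers its centre is 200 mm from the stand's origin and the tray's open end is over it, clear of it at every tilt. Takes 1 to 4 N to slide.
- pot0: White colour pot with a green lid, cylinder 31 mm in diameter and 18 mm high, about 30 g, standing in the tray. Origin at the centre of its underside.
- pot1: The same with a blue lid.
- pot2: The same with an orange lid.
- dropper_pink: Small pink dropper bottle, 26 mm in diameter, 64 mm high, standing on the table. Origin at its foot. Not to be disturbed.
- dropper_yellow: The same, yellow. Not to be disturbed.
- dropper_red: The same, red. Not to be disturbed.
- jug: Clear measuring jug with a handle, 90 mm in diameter, 105 mm high. Origin at the centre of its foot. Not to be disturbed.

How it is judged (in metres and radians):
On the way, in this order (a step that is already met when the one before it is completed fails the run):
1. the collecting box is against both bumpers (within 4 mm), square (0.06 rad) and within 30 mm of the middle, with the tray still level (y of box in the frame of stand above -0.204 m and x of box in the frame of stand between -0.03 and 0.03 m and angle between the y axis of box and the y axis of stand, either way round below 0.06 rad and angle between tray's own z axis and vertical below 0.05 rad), for 0.2 s.
2. the tray is held down on its rubber rest (more than 1.5 N on the rest) (contact force between tray and rest above 1.5 N), for 0.5 s.
At the end, for the whole second after the job is handed in: All three pots lie at rest inside the collecting box; the box stands against the bumpers (within 8 mm), square within 0.06 rad and within 30 mm of the middle; the tray is back level (within 0.05 rad) (y of box in the frame of stand above -0.208 m and x of box in the frame of stand between -0.03 and 0.03 m and angle between the y axis of box and the y axis of stand, either way round below 0.06 rad and angle between each of tray, box's own z axis and vertical below 0.05 rad and linear speed of each of box, pot0, pot1, pot2 below 0.02 m/s and x of pot0 in the frame of box between -0.076 and 0.076 m and y of pot0 in the frame of box between -0.071 and 0.071 m and z of each of pot0, pot1, pot2 in the frame of box below 0.032 m and x of pot1 in the frame of box between -0.076 and 0.076 m and y of pot1 in the frame of box between -0.071 and 0.071 m and x of pot2 in the frame of box between -0.076 and 0.076 m and y of pot2 in the frame of box between -0.071 and 0.071 m); the robot touches nothing.
It fails at once if the hinge is strained: the robot pushes on the tray with more than 18 N (contact force between any of the fingers, the arm and tray above 18 N).
It fails at once if the box is shoved with more than 18 N (contact force between any of the fingers, the arm and box above 18 N).
It fails at once if the robot touches a colour pot (contact force between any of the fingers, the arm and pot0 above 0.5 N or contact force between any of the fingers, the arm and pot1 above 0.5 N or contact force between any of the fingers, the arm and pot2 above 0.5 N).
It fails at once if a dropper bottle or the jug is moved by more than 25 mm (distance of any of dropper_pink, dropper_yellow, dropper_red, jug from where it was at the start of the episode above 0.025 m).
It also fails if it takes over 69 s, if anything falls off the work surface, if the arm or the gripper's body presses on something with over 40 N, if the wrist force passes 120 N, or if a joint passes its speed limit or range.

## Working session

There is one attempt and no reset: what is moved stays moved. The work goes in short steps, Python scripts to look and compute and a shell command to move; the robot and the scene stay as the last step left them, time stands still between calls to the robot, and variables do not carry over. Pictures are saved under pics/ and viewed, and the job is handed in when it is done.

```bash
mkdir -p pics; ls; python3 - <<'E'
from bench import status, imaging, manip
import cv2
for n in ("scene","top"):
    im=imaging.camera(n); cv2.imwrite(f"pics/{n}0.png",im[:,:,::-1])
    m=imaging.camera_model(n); print(n,m)
s=status.observe(); print(s)
E
```

```text
pics
scene {'K': array([[406.71017358,   0.        , 257.39016806],
       [  0.        , 406.71017358, 189.49378704],
       [  0.        ,   0.        ,   1.        ]]), 'R': array([[ 0.86236035,  0.50616309, -0.0115569 ],
       [ 0.29294749, -0.51745787, -0.80400194],
       [-0.41293631,  0.68995383, -0.59451436]]), 't': array([-433.37028733,  -58.836666  , 1463.62077976])}
top {'K': array([[359.25989074,   0.        , 257.29872553],
       [  0.        , 359.25989074, 196.19082217],
       [  0.        ,   0.        ,   1.        ]]), 'R': array([[-2.60773310e-02, -9.99659696e-01,  6.81975573e-04],
       [-9.78763955e-01,  2.53934714e-02, -2.03411630e-01],
       [ 2.03325090e-01, -5.97192551e-03, -9.79093072e-01]]), 't': array([-29.78642094, 542.90390993, 991.95613885])}
{'time_s': 0.1, 'q': array([-9.75401944e-01,  2.55691662e-01,  1.07148604e-01, -3.66964549e-04,
       -1.42390258e+00, -2.84614781e-01]), 'qvel': array([ 0.00017789, -0.00187223,  0.00311174,  0.00083508,  0.00126586,
       -0.00094962]), 'joint_torque': array([-1.40334156e-03, -3.87603879e+01,  2.38473344e+01,  5.37781745e+00,
       -3.78689234e-03,  1.38103024e-05]), 'tcp_pos': array([ 168.09422725, -523.20800491,  217.19845684]), 'tool_rot': array([[-6.24439502e-04, -3.05749035e-01,  9.52111936e-01],
       [ 1.56909354e-03,  9.52110650e-01,  3.05749651e-01],
       [-9.99998574e-01,  1.68487485e-03, -1.14786663e-04]]), 'ft_force': array([-0.25833688, -0.03027204, -0.16086858]), 'ft_torque': array([-0.00896695, -0.02053815, -0.02743814]), 'grip_width': 85.61966389068651}
```

View pics/scene0.png

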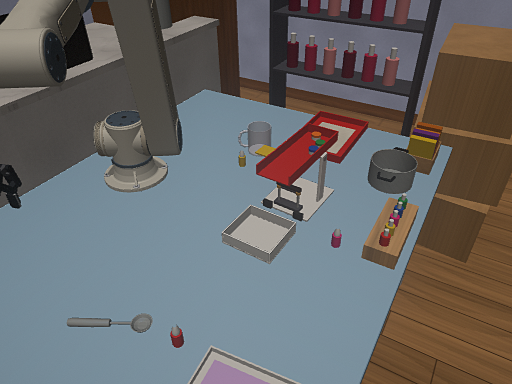

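View pics/top0.png

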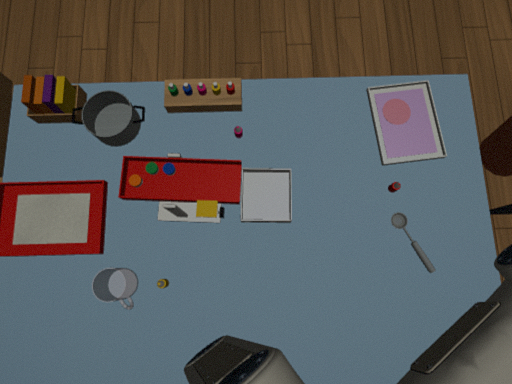

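The top view shows the tray around (180,180) with its open end to the right, the yellow lip at (207,209), the box at about (266,195), and the pots at (135-170,170-180). The jug is at (115,285), and the droppers at (238,131), (163,284) and (394,187). Next I measure.

```bash
cat > h.py <<'E'
import numpy as np, cv2
from bench import status, imaging, manip
def ray(n,u,v,z):
    m=imaging.camera_model(n);K,R,t=m['K'],np.array(m['R']),np.array(m['t'])
    d=R.T@np.linalg.inv(K)@np.array([u,v,1.]);c=-R.T@t
    return c+d*(z-c[2])/d[2]
def proj(n,X):
    m=imaging.camera_model(n);p=m['K']@(np.array(m['R'])@np.array(X,float)+m['t']);return p[:2]/p[2]
E
python3 - <<'E'
import cv2
t=cv2.imread('pics/top0.png');s=cv2.imread('pics/scene0.png')
cv2.imwrite('pics/topc.png',cv2.resize(t[140:300,80:310],None,fx=3.4,fy=3.4,interpolation=cv2.INTER_CUBIC))
cv2.imwrite('pics/scc.png',cv2.resize(s[100:270,210:380],None,fx=3.5,fy=3.5,interpolation=cv2.INTER_CUBIC))
E
python3 - <<'E'
from h import *
t=cv2.imread('pics/top0.png')
h=cv2.cvtColor(t,cv2.COLOR_BGR2HSV)
def big(m,box):
    mm=np.zeros_like(m);x0,y0,x1,y1=box;mm[y0:y1,x0:x1]=m[y0:y1,x0:x1]
    c=max(cv2.findContours(mm,cv2.RETR_EXTERNAL,cv2.CHAIN_APPROX_NONE)[0],key=cv2.contourArea);return c
red=cv2.inRange(h,(0,150,60),(8,255,255))|cv2.inRange(h,(172,150,60),(180,255,255))
c=big(red,(110,140,250,215));r=cv2.minAreaRect(c);print('tray',r)
for p in cv2.boxPoints(r):print(p,ray('top',*p,195)[:2])
yel=cv2.inRange(h,(20,120,100),(35,255,255))
c=big(yel,(185,190,225,225));r=cv2.minAreaRect(c);print('lip',r,ray('top',*r[0],195))
w=cv2.inRange(h,(0,0,120),(180,60,255))
c=big(w,(238,150,310,240));r=cv2.minAreaRect(c);print('box',r)
for p in cv2.boxPoints(r):print(p,ray('top',*p,40)[:2])
print('ctr',ray('top',*r[0],40))
for nm,p in dict(pink=(238,131),yellow=(163,284),red=(394,187)).items():print(nm,ray('top',*p,50))
print('jug',ray('top',115,285,50))
E
```

```text
tray ((179.7828826904297, 178.64549255371094), (120.68001556396484, 42.6607666015625), 2.2025980949401855)
[118.66766 197.64105] [518.36547142 306.00067416]
[120.30725 155.01181] [630.75083847 307.65170706]
[240.8981  159.64993] [610.20815329  -3.33422619]
[239.25851 202.27917] [498.60165848   2.65898955]
lip ((206.5, 208.5), (15.0, 21.0), 90.0) [484.88464225  84.864305   195.        ]
box ((264.5, 195.0), (49.0, 50.0), 0.0)
[240. 220.] [475.52977817   8.37424965]
[240. 170.] [626.98384436   5.90738364]
[289. 170.] [ 623.17011503 -141.38787351]
[289. 220.] [ 471.81063533 -134.71942147]
ctr [548.27845704 -65.41992365  40.        ]
pink [747.53707753   9.57501718  50.        ]
yellow [299.77620044 225.67161429  50.        ]
red [ 560.37224733 -447.70891529   50.        ]
jug [300.55604225 359.3994395   50.        ]
```

View pics/topc.png

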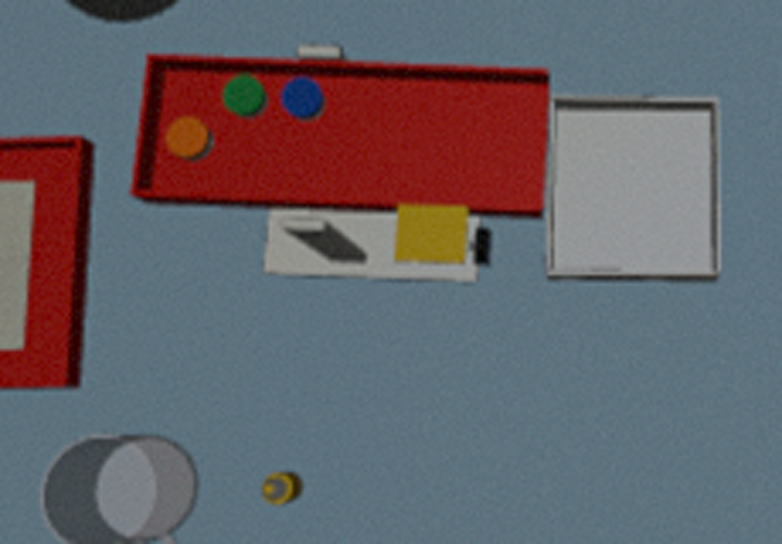

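View pics/scc.png

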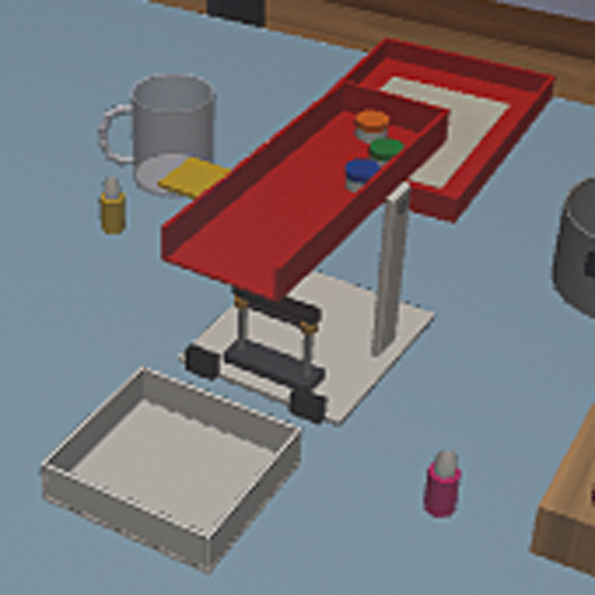

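```bash
python3 - <<'E'
from h import *
T=lambda u,v:(u/3.4+80,v/3.4+140); S=lambda u,v:(u/3.5+210,v/3.5+100)
obs=[('top',T(150,55),195,(55,125)),('top',T(548,69),195,(55,-180)),('top',T(135,195),195,(-55,125)),('top',T(545,213),195,(-55,-180)),
('top',T(265,273),8,(-85,75)),('top',T(475,281),8,(-85,-115)),('scene',S(434,318),8,(85,75)),('scene',S(340,422),8,(85,-115)),
('scene',S(447,112),195,(55,125)),('scene',S(343,84),195,(-55,125)),('scene',S(162,226),195,(-55,-180)),('scene',S(283,264),195,(55,-180)),
('top',T(396.5,261.5),195,(-96,-74)),('top',T(467,263),195,(-96,-126))]
W=[ray(n,*p,z)[:2] for n,p,z,_ in obs];M=[o[3] for o in obs]
def fit(M,W):
    M=np.array(M,float);W=np.array(W)
    a=M-M.mean(0);b=W-W.mean(0);th=np.arctan2((a[:,0]*b[:,1]-a[:,1]*b[:,0]).sum(),(a*b).sum())
    R=np.array([[np.cos(th),-np.sin(th)],[np.sin(th),np.cos(th)]]);t=W.mean(0)-R@M.mean(0)
    return th,t,R,W-(M@R.T+t)
th,t,R,res=fit(M,W);print('stand',th,t);print(res.round(1))
np.savez('stand.npz',R=R,t=t)
B=[('top',T(552,98),40,(80,75)),('top',T(719,97),40,(80,-75)),('top',T(719,277),40,(-80,-75)),('top',T(547,277),40,(-80,75)),
('scene',S(143,368),40,(-80,75)),('scene',S(301,432),40,(80,75)),('scene',S(41,468),40,(-80,-75)),('scene',S(207,538),40,(80,-75))]
for sel in (B[:4],B[4:],B):
    thb,tb,_,rb=fit([b[3] for b in sel],[ray(b[0],*b[1],b[2])[:2] for b in sel]);print('box',thb,tb,'in stand',R.T@(tb-t),thb-th);print(rb.round(1).tolist())
for nm,p in dict(lip=(-75,-100),seatbox=(0,-200),boxend=(0,-275)).items():print(nm,R@np.array(p)+t)
E
```

```text
stand -0.07096631829768496 [566.42620214 175.86428046]
[[-2.8  1. ]
 [-0.1  3.6]
 [-1.4 -1. ]
 [-1.2 -0.1]
 [-1.4 -0. ]
 [ 0.1  3.7]
 [ 1.7 -6.9]
 [ 1.1  1.5]
 [-1.  -5. ]
 [ 3.9 -8.8]
 [ 1.6  1.7]
 [ 0.5  9. ]
 [-1.2  0.6]
 [ 0.1  0.8]]
box -0.03469984665739552 [549.11914325 -71.53039138] in stand [   0.27846007 -247.99915404] 0.03626647164028944
[[-1.2, -1.9], [1.1, 0.2], [0.7, 2.0], [-0.6, -0.3]]
box -0.037839312960906715 [553.63286648 -75.08147464] in stand [   5.03261785 -251.22124551] 0.033127005336778245
[[1.9, -0.4], [-1.0, -2.2], [2.8, -0.8], [-3.7, 3.4]]
box -0.036256516265557794 [551.37600486 -73.30593301] in stand [   2.65553896 -249.61019978] 0.03470980203212717
[[-3.6, 0.0], [-1.0, 2.1], [-1.4, 3.6], [-3.0, 1.3], [4.3, -2.0], [1.4, -4.1], [4.9, -2.4], [-1.6, 1.5]]
lip [484.52430445  81.43399319]
seatbox [552.24484888 -23.63230903]
boxend [546.92684141 -98.44353009]
```

```bash
python3 -m jog '[[0,0.019,0.0454,0,0,0,0.085],[0,0.019,0.0454,0,0,0,0.085],[0,0.019,0.0454,0,0,0,0.085],[0,0.019,0.0454,0,0,0,0.085],[0,0.019,0.0454,0,0,0,0.085],[0,0.019,0.0454,0,0,0,0.085],[0,0.019,0.0454,0,0,0,0.085],[0,0.019,0.0454,0,0,0,0.085],[0,0.019,0.0454,0,0,0,0.085],[0,0.019,0.0454,0,0,0,0.085]]'; python3 -m jog '[[0,0,0,-0.149,0,0,0.085],[0,0,0,-0.149,0,0,0.085],[0,0,0,-0.149,0,0,0.085],[0,0,0,-0.149,0,0,0.085],[0,0,0,-0.149,0,0,0.085],[0,0,0,-0.149,0,0,0.085],[0,0,0,-0.149,0,0,0.085],[0,0,0,-0.146,0,0,0.085]]'; python3 -c "
from bench import manip;print(manip.tips_ahead)"
```

```text
time_s: 1.1
tcp_pos: [543.4, -202.1, 217.7]
tool_rot: [[-0.001, -0.306, 0.952], [0.0, 0.952, 0.306], [-1.0, 0.0, -0.001]]
ft_force: [0.9, -1.5, 0.1]
grip_width: 85.1
time_s: 1.9
tcp_pos: [542.1, -203.8, 217.4]
tool_rot: [[-0.001, -0.998, 0.065], [0.0, 0.065, 0.998], [-1.0, 0.001, 0.0]]
ft_force: [0.2, 1.2, -0.7]
grip_width: 85.0
25.0
```

```bash
python3 -m jog '[[0.03,0,0,-0.006,0,0,0.085],[0.03,0,0,0,0,0,0.085],[0.03,0,0,0,0,0,0.085],[0.03,0,0,0,0,0,0.085],[0.03,0,0,0,0,0,0.085],[0.02,0,0,0,0,0,0.085],[0.007,0,0,0,0,0,0.085],[0,0,0,0,0,0,0.085]]'; python3 - <<'E'
from h import *
for n in ("scene","top"):
    im=imaging.camera(n)[:,:,::-1]; 
    im=im[90:290,170:400] if n=='scene' else im[120:300,120:380]
    cv2.imwrite(f'pics/{n}1.png',cv2.resize(im,None,fx=3,fy=3,interpolation=cv2.INTER_CUBIC))
s=status.observe();print(s['tcp_pos'],s['ft_force'],s['q'])
E
```

```text
time_s: 2.7
tcp_pos: [541.6, -203.8, 40.0]
tool_rot: [[-0.002, -0.998, 0.065], [0.0, 0.065, 0.998], [-1.0, 0.002, 0.0]]
ft_force: [-0.2, 0.9, 0.3]
grip_width: 84.9
[ 543.16233026 -204.15283545   42.06743501] [-0.0848818   1.11980623  1.26682434] [-8.98705825e-02  4.24419765e-01 -1.13382534e-01  5.59895312e-04
 -1.03137753e+00  2.48586692e-02]
```

View pics/scene1.png

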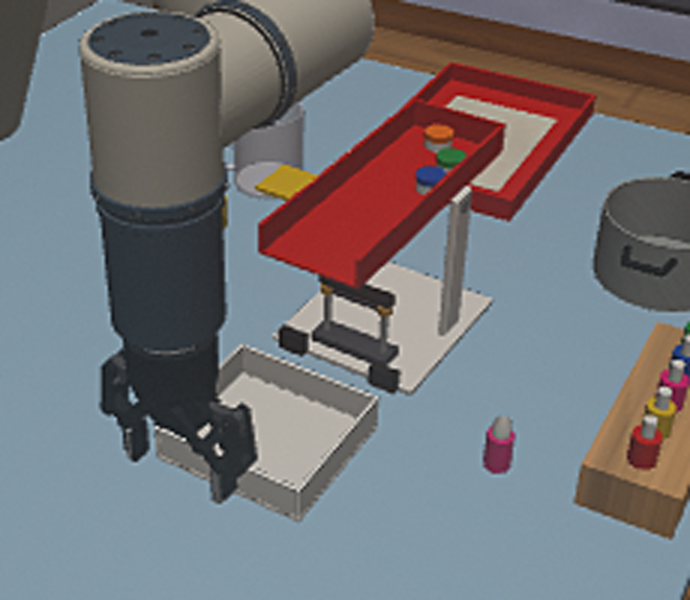

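The scene view shows the fingers standing just outside the box's -y wall, with fingertips around (135,455) and (222,490). The tray and pots are unchanged. I'll go a bit lower, then approach.

```bash
python3 -m jog '[[0.008,0,0,-0.003,0,0,0.085],[0,0,0.008,0,0,0,0.085],[0,0,0.008,0,0,0,0.085],[0,0,0.007,0,0,0,0.085],[0,0,0.005,0,0,0,0.085],[0,0,0.004,0,0,0,0.085],[0,0,0.003,0,0,0,0.085],[0,0,0.003,0,0,0,0.085]]';  python3 -m jog '[[0,0,0.003,0,0,0,0.085],[0,0,0.003,0,0,0,0.085],[0,0,0.003,0,0,0,0.085],[0,0,0.003,0,0,0,0.085]]'
```

```text
time_s: 3.6
tcp_pos: [544.8, -165.7, 33.0]
tool_rot: [[0.0, -0.998, 0.062], [-0.0, 0.062, 0.998], [-1.0, -0.0, -0.0]]
ft_force: [0.1, 0.0, -0.8]
grip_width: 85.2
time_s: 4.0
tcp_pos: [545.4, -153.8, 33.0]
tool_rot: [[-0.0, -0.998, 0.062], [0.0, 0.062, 0.998], [-1.0, 0.0, 0.0]]
ft_force: [-0.2, 0.8, -0.4]
grip_width: 84.9
```

```bash
python3 -m jog '[[0,0,0.003,0.009,0,0,0.085],[0,0,0.003,0,0,0,0.085],[0,0,0.003,0,0,0,0.085],[0,0,0.003,0,0,0,0.085]]';  python3 -m jog '[[0,0,0.003,0,0,0,0.085],[0,0,0.003,0,0,0,0.085],[0,0,0.003,0,0,0,0.085],[0,0,0.003,0,0,0,0.085]]'; python3 - <<'E'
from h import *
for n in ("scene","top"):
    im=imaging.camera(n)[:,:,::-1]; 
    im=im[90:290,170:400] if n=='scene' else im[120:300,120:380]
    cv2.imwrite(f'pics/{n}2.png',cv2.resize(im,None,fx=3,fy=3,interpolation=cv2.INTER_CUBIC))
E
```

```text
time_s: 4.4
tcp_pos: [546.3, -141.8, 33.0]
tool_rot: [[0.0, -0.997, 0.071], [0.0, 0.071, 0.997], [-1.0, -0.0, 0.0]]
ft_force: [0.5, 0.1, -0.0]
grip_width: 85.2
time_s: 4.8
tcp_pos: [547.2, -129.8, 33.0]
tool_rot: [[0.0, -0.997, 0.071], [-0.0, 0.071, 0.997], [-1.0, -0.0, 0.0]]
ft_force: [-0.7, -0.1, 0.4]
grip_width: 85.1
```

View pics/scene2.png

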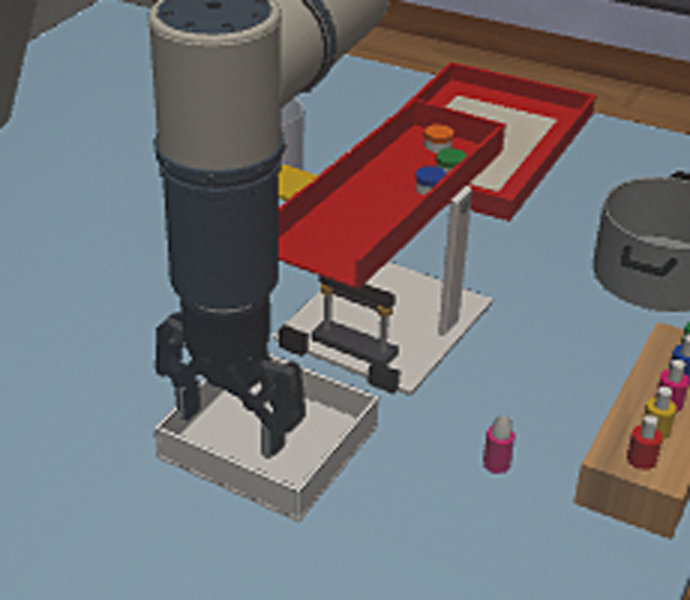

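View pics/top2.png

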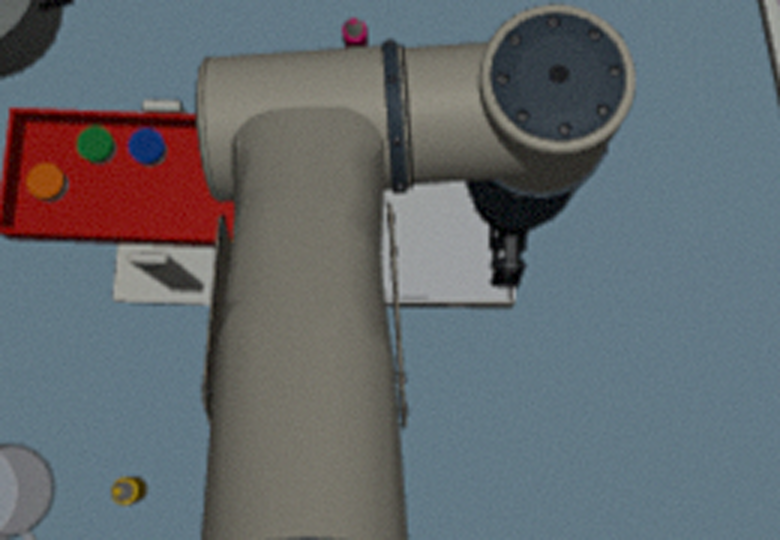

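```bash
python3 - <<'E'
from h import *
s=status.observe();p=s['tcp_pos'];R=s['tool_rot'];print(p)
for n in('scene',):
  for tcp in (p,np.array([543,-204,42.])):
    for sg in(-1,1):
      for a in (0,12,25):
        X=tcp+R@np.array([a,sg*50,0]);q=proj(n,X);print(sg,a,X.round(0),((q-[170,90])*3).round(0))
for X in [(471,-137,40),(471,-137,0),(622,-148,40),(622,-148,0)]:print(X,((proj('scene',X)-[170,90])*3).round(0))
E
```

```text
[ 547.18327147 -129.67144279   33.00720366]
-1 0 [ 597. -133.   33.] [277. 473.]
-1 12 [ 597. -133.   21.] [277. 483.]
-1 25 [ 597. -133.    8.] [277. 493.]
1 0 [ 497. -126.   33.] [189. 432.]
1 12 [ 497. -126.   21.] [190. 441.]
1 25 [ 497. -126.    8.] [191. 451.]
-1 0 [ 593. -208.   42.] [230. 517.]
-1 12 [ 593. -208.   30.] [230. 527.]
-1 25 [ 593. -208.   17.] [231. 537.]
1 0 [ 493. -200.   42.] [140. 472.]
1 12 [ 493. -200.   30.] [141. 481.]
1 25 [ 493. -200.   17.] [142. 491.]
(471, -137, 40) [159. 423.]
(471, -137, 0) [162. 454.]
(622, -148, 40) [293. 488.]
(622, -148, 0) [293. 519.]
```

```bash
python3 - <<'E'
from h import *
for n in ("scene","top"):
    im=imaging.camera(n)[:,:,::-1]; 
    im=im[185:270,205:305] if n=='scene' else im[170:250,220:320]
    cv2.imwrite(f'pics/{n}3.png',cv2.resize(im,None,fx=7,fy=7,interpolation=cv2.INTER_CUBIC))
E
```

```text
(no output)
```

View pics/scene3.png

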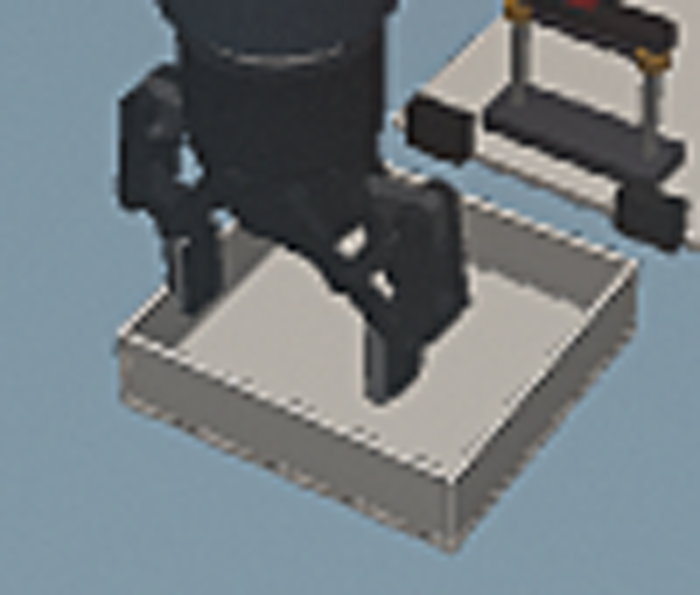

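View pics/top3.png

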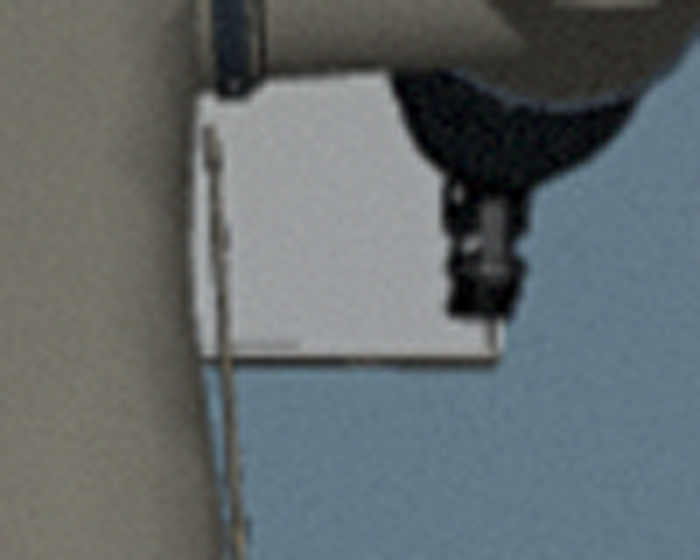

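```bash
python3 - <<'E'
from h import *
for z in (10,30,40,50,60,70): print(z,'scene R tip',ray('scene',205+380/7,185+405/7,z)[:2].round(),'L tip',ray('scene',205+195/7,185+315/7,z)[:2].round(),'top L finger',ray('top',220+483/7,170+318/7,z)[:2].round())
E
```

```text
10 scene R tip [ 568. -100.] L tip [473. -92.] top L finger [ 490. -138.]
30 scene R tip [ 578. -118.] L tip [ 486. -110.] top L finger [ 487. -136.]
40 scene R tip [ 584. -127.] L tip [ 492. -119.] top L finger [ 485. -135.]
50 scene R tip [ 589. -136.] L tip [ 499. -128.] top L finger [ 484. -134.]
60 scene R tip [ 594. -145.] L tip [ 505. -137.] top L finger [ 482. -133.]
70 scene R tip [ 600. -154.] L tip [ 512. -146.] top L finger [ 481. -133.]
```

The fingertips turn out to be about 47 mm up, with the TCP at 33. They passed over the box wall and the box has not moved. I'll raise, back off, then descend lower in small steps while checking force.

```bash
python3 -m jog '[[-0.01,0,0,0,0,0,0.085],[0,0,-0.02,0,0,0,0.085],[0,0,-0.02,0,0,0,0.085],[0,0,-0.015,0,0,0,0.085],[0,0,0,0,0,0,0.085],[0.01,0,0,0,0,0,0.085]]'; python3 -m jog '[[0.006,0,0,0,0,0,0.085],[0.006,0,0,0,0,0,0.085],[0.004,0,0,0,0,0,0.085],[0.0,0,0,0,0,0,0.085]]'; python3 - <<'E'
from h import *
im=imaging.camera('scene')[:,:,::-1]; 
im=im[185:270,190:290]
cv2.imwrite(f'pics/scene4.png',cv2.resize(im,None,fx=7,fy=7,interpolation=cv2.INTER_CUBIC))
print(status.observe()['ft_force'],status.observe()['tcp_pos'])
E
```

```text
time_s: 5.6
tcp_pos: [544.4, -185.4, 34.2]
tool_rot: [[0.003, -0.997, 0.072], [-0.001, 0.072, 0.997], [-1.0, -0.003, -0.0]]
ft_force: [0.0, 1.2, 0.3]
grip_width: 84.9
time_s: 6.0
tcp_pos: [542.7, -184.5, 16.1]
tool_rot: [[-0.002, -0.998, 0.07], [0.0, 0.07, 0.998], [-1.0, 0.002, 0.0]]
ft_force: [-1.2, -0.4, 0.0]
grip_width: 84.7
[-0.59536667 -0.18353555  0.64648787] [ 543.07573905 -184.69166557   16.61254569]
```

View pics/scene4.png

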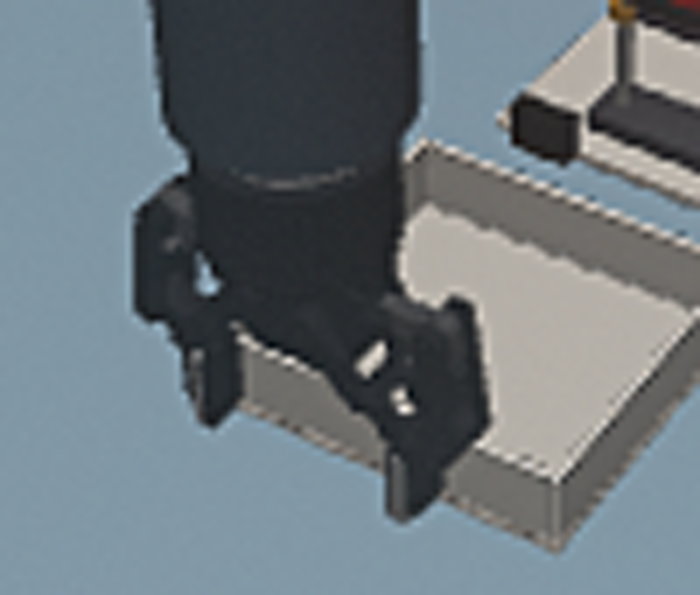

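```bash
python3 - <<'E'
from h import *
for z in (0,10,20,30,40): print(z,'R tip',ray('scene',190+405/7,185+520/7,z)[:2].round(),'L tip',ray('scene',190+212/7,185+425/7,z)[:2].round())
E
```

```text
0 R tip [ 568. -163.] L tip [ 472. -157.]
10 R tip [ 573. -171.] L tip [ 478. -165.]
20 R tip [ 578. -179.] L tip [ 485. -173.]
30 R tip [ 583. -187.] L tip [ 491. -181.]
40 R tip [ 589. -195.] L tip [ 497. -189.]
```

```bash
python3 -m jog '[[0.005,0,0.004,0,0,0,0.085],[0.003,0,0.005,0,0,0,0.085],[0,0,0.004,0,0,0,0.085],[0,0,0.003,0,0,0,0.085],[0,0,0.003,0,0,0,0.085]]';  python3 -m jog '[[0,0,0.003,0,0,0,0.085],[0,0,0.003,0,0,0,0.085],[0,0,0.003,0,0,0,0.085]]';python3 -m jog '[[0,0,0.003,0,0,0,0.085],[0,0,0.003,0,0,0,0.085],[0,0,0.003,0,0,0,0.085]]'
```

```text
time_s: 6.55
tcp_pos: [544.8, -165.6, 9.2]
tool_rot: [[0.0, -0.997, 0.071], [-0.0, 0.071, 0.997], [-1.0, -0.0, -0.0]]
ft_force: [0.1, 0.9, 0.2]
grip_width: 84.9
time_s: 6.85
tcp_pos: [545.3, -156.8, 9.0]
tool_rot: [[0.0, -0.997, 0.071], [0.0, 0.071, 0.997], [-1.0, -0.0, 0.0]]
ft_force: [-0.4, 0.5, 0.2]
grip_width: 84.8
time_s: 7.15
tcp_pos: [545.6, -148.1, 9.0]
tool_rot: [[-0.0, -0.997, 0.071], [-0.0, 0.071, 0.997], [-1.0, 0.0, -0.0]]
ft_force: [-0.6, -2.1, 0.2]
grip_width: 84.8
```

```bash
python3 -m jog '[[0,0,0.003,0,0,0,0.085],[0,0,0.003,0,0,0,0.085],[0,0,0.003,0,0,0,0.085],[0,0,0.003,0,0,0,0.085]]';python3 -m jog '[[0,0,0.003,0,0,0,0.085],[0,0,0.003,0,0,0,0.085],[0,0,0.003,0,0,0,0.085],[0,0,0.003,0,0,0,0.085]]'
```

```text
time_s: 7.55
tcp_pos: [546.8, -135.8, 9.0]
tool_rot: [[0.0, -0.997, 0.071], [-0.0, 0.071, 0.997], [-1.0, -0.0, 0.0]]
ft_force: [-0.4, -1.1, -0.2]
grip_width: 85.2
time_s: 7.95
tcp_pos: [547.6, -123.8, 9.0]
tool_rot: [[0.0, -0.997, 0.071], [0.0, 0.071, 0.997], [-1.0, -0.0, 0.0]]
ft_force: [-0.9, -1.6, 0.2]
grip_width: 84.8
```

```bash
python3 -m jog '[[0,0,0.003,0,0,0,0.085],[0,0,0.003,0,0,0,0.085]]'; python3 - <<'E'
from h import *
for n in ("scene","top"):
    im=imaging.camera(n)[:,:,::-1]; 
    im=im[90:290,170:400] if n=='scene' else im[120:300,120:380]
    cv2.imwrite(f'pics/{n}5.png',cv2.resize(im,None,fx=3,fy=3,interpolation=cv2.INTER_CUBIC))
E
```

```text
time_s: 8.15
tcp_pos: [548.0, -117.8, 9.0]
tool_rot: [[-0.0, -0.997, 0.071], [-0.0, 0.071, 0.997], [-1.0, 0.0, -0.0]]
ft_force: [-0.2, -2.0, -0.5]
grip_width: 85.0
```

View pics/scene5.png

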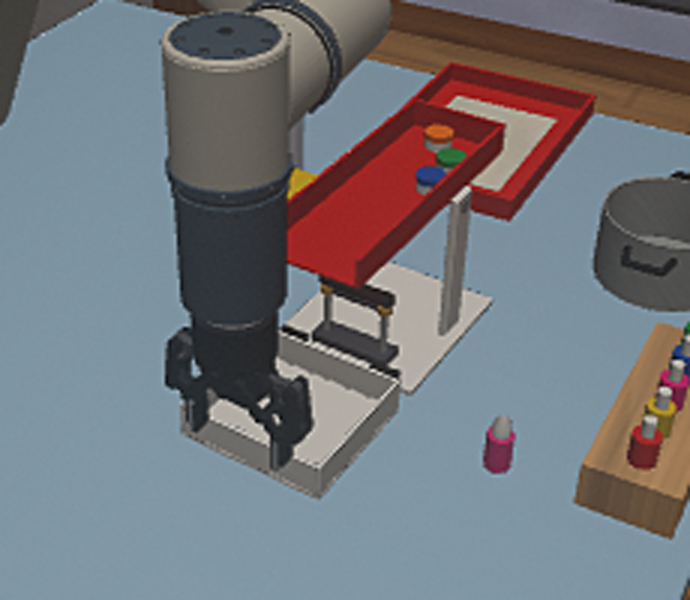

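The box is now close to the bumpers, with its near edge hiding them at (300,330) and (385,375). I'll continue with finer steps.

```bash
for i in 1; do python3 -m jog '[[0,0,0.002,0,0,0,0.085],[0,0,0.002,0,0,0,0.085],[0,0,0.002,0,0,0,0.085]]'; done; python3 -m jog '[[0,0,0.002,0,0,0,0.085],[0,0,0.002,0,0,0,0.085]]'|grep -E "tcp|force"
```

```text
time_s: 8.55
tcp_pos: [548.4, -112.0, 9.0]
tool_rot: [[-0.0, -0.997, 0.071], [-0.0, 0.071, 0.997], [-1.0, 0.0, -0.0]]
ft_force: [0.2, -1.4, -0.2]
grip_width: 85.6
tcp_pos: [548.7, -108.0, 9.0]
ft_force: [0.8, -0.9, -0.2]
```

```bash
python3 -m jog '[[0,0,0.0015,0,0,0,0.085],[0,0,0.0015,0,0,0,0.085]]'|grep -E "tcp|force"
```

```text
tcp_pos: [548.9, -105.0, 9.0]
ft_force: [0.2, -1.4, -0.6]
```

```bash
python3 -m jog '[[0,0,0.0015,0,0,0,0.085],[0,0,0.0015,0,0,0,0.085]]'|grep -E "tcp|force"
```

```text
tcp_pos: [549.1, -102.9, 9.1]
ft_force: [0.0, -8.4, -0.1]
```

```bash
python3 -m jog '[[0,0,0.001,0,0,0,0.085],[0,0,0.001,0,0,0,0.085]]'|grep -E "tcp|force"
```

```text
tcp_pos: [549.2, -102.0, 9.3]
ft_force: [0.9, -11.6, -0.1]
```

```bash
python3 -m jog '[[0,0,0.001,0,0,0,0.085],[0,0,0,0,0,0,0.085]]'|grep -E "tcp|force"
```

```text
tcp_pos: [549.3, -101.6, 9.5]
ft_force: [0.7, -12.9, -0.6]
```

```bash
python3 -m jog '[[0,0,0,0,0,0,0.085],[0,0,0,0,0,0,0.085],[0,0,0,0,0,0,0.085]]'|grep -E "tcp|force"; python3 -m jog '[[0,0,-0.003,0,0,0,0.085],[0,0,-0.006,0,0,0,0.085],[0,0,-0.02,0,0,0,0.085],[0,0,-0.03,0,0,0,0.085],[-0.03,0,-0.03,0,0,0,0.085],[-0.04,0,0,0,0,0,0.085],[-0.04,0,0,0,0,0,0.085],[-0.04,0,0,0,0,0,0.02],[-0.04,0,0,0,0,0,0],[-0.03,0,0,0,0,0,0]]'; python3 - <<'E'
from h import *
for n in ("scene","top"):
    im=imaging.camera(n)[:,:,::-1]; cv2.imwrite(f'pics/{n}6f.png',im)
    im=im[100:270,210:380] if n=='scene' else im[120:300,120:380]
    cv2.imwrite(f'pics/{n}6.png',cv2.resize(im,None,fx=3.5 if n=='scene' else 3,fy=3.5 if n=='scene' else 3,interpolation=cv2.INTER_CUBIC))
E
```

```text
tcp_pos: [549.3, -101.6, 9.4]
ft_force: [0.5, -13.3, -0.8]
time_s: 10.85
tcp_pos: [543.6, -187.7, 232.1]
tool_rot: [[0.004, -0.997, 0.071], [0.0, 0.071, 0.998], [-1.0, -0.003, 0.0]]
ft_force: [1.3, -0.1, 0.2]
grip_width: 43.5
```

View pics/scene6.png

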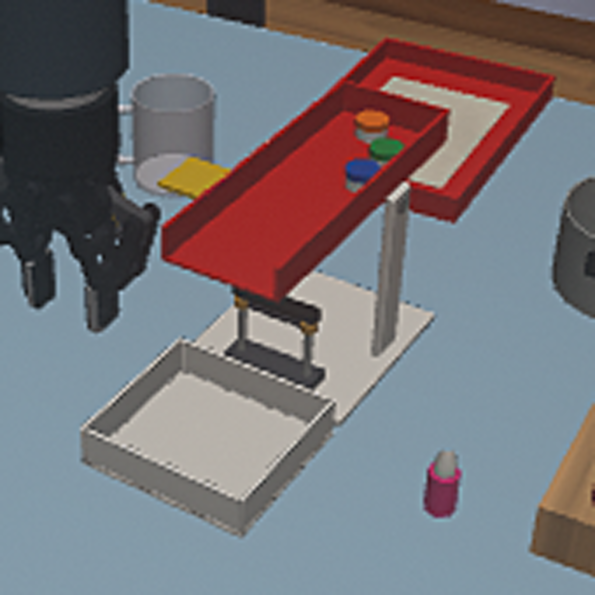

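View pics/top6.png

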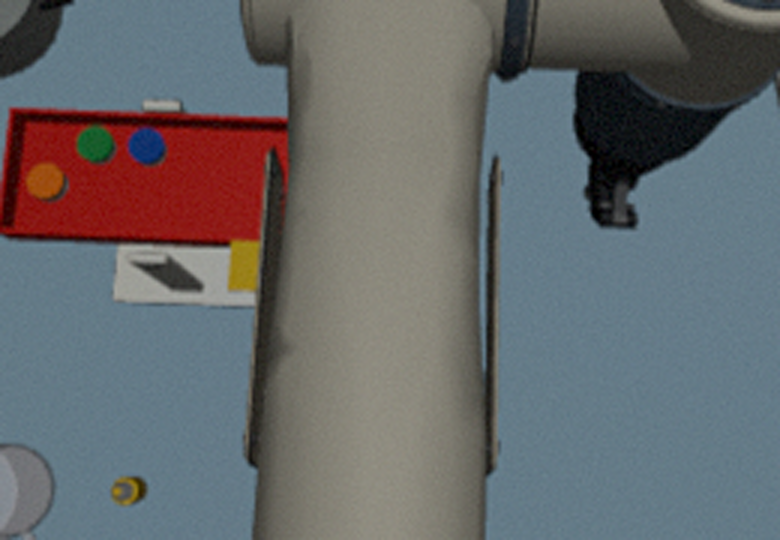

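```bash
python3 -m jog '[[-0.02,0.027,0,0,0,0,0],[-0.02,0.027,0,0,0,0,0],[-0.005,0.027,0,0,0,0,0],[0,0,0.044,0,0,0,0],[0,0,0.044,0,0,0,0],[0,0,0.044,0,0,0,0],[0,0,0.044,0,0,0,0],[0,0,0.044,0,0,0,0],[0,0,0.044,0,0,0,0],[0,0,0,0,0,0,0]]'; python3 - <<'E'
from h import *
S=lambda u,v:(u/3.5+210,v/3.5+100)
d=np.load('stand.npz');R,t=d['R'],d['t']
for nm,p in dict(a=(181,342),b=(334,404),c=(81,432)).items(): print(nm,R.T@(ray('scene',*S(*p),40)[:2]-t))
for n in ("scene","top"):
    im=imaging.camera(n)[:,:,::-1]; cv2.imwrite(f'pics/{n}7f.png',im)
    im=im[60:260,170:400] if n=='scene' else im[120:300,120:380]
    cv2.imwrite(f'pics/{n}7.png',cv2.resize(im,None,fx=3,fy=3,interpolation=cv2.INTER_CUBIC))
E
```

```text
time_s: 11.95
tcp_pos: [480.6, 85.8, 272.6]
tool_rot: [[-0.002, -0.998, 0.066], [0.002, 0.066, 0.998], [-1.0, 0.002, 0.001]]
ft_force: [0.0, -0.5, -0.8]
grip_width: -0.1
a [ -68.61537989 -129.93851626]
b [  86.8684958 -129.4731935]
c [ -69.36984964 -276.71481222]
```

View pics/scene7.png

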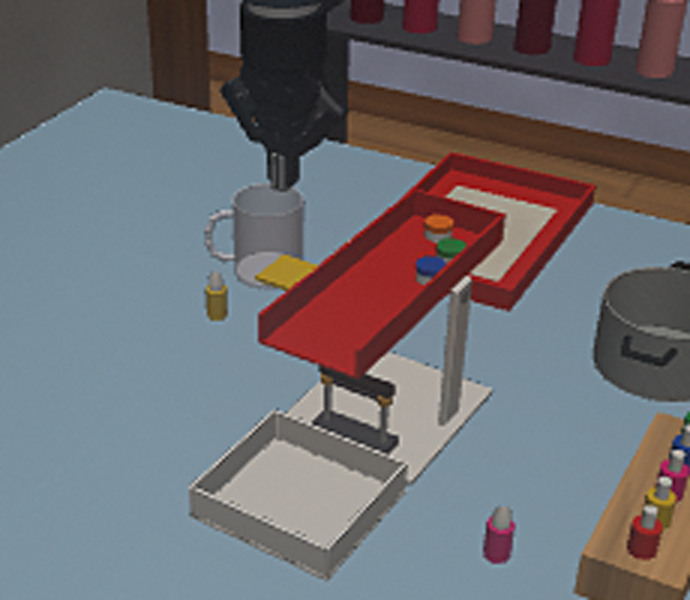

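View pics/top7.png

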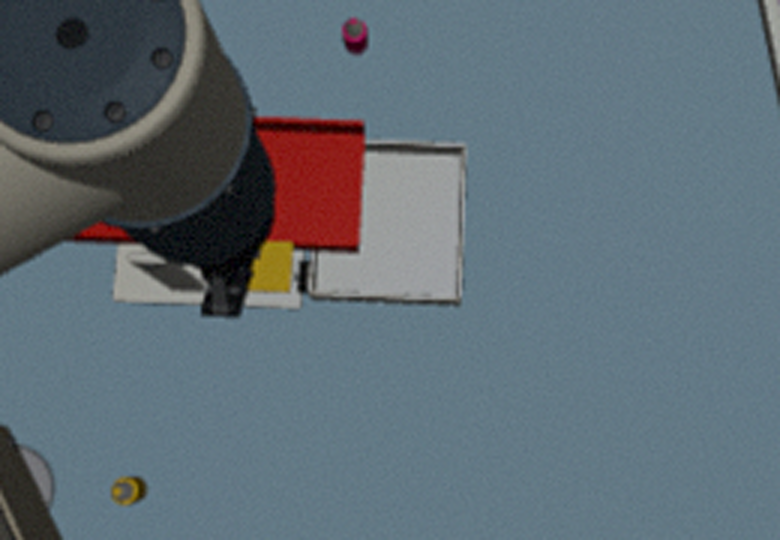

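The scene view shows the box flush along the bumpers (270-405, 410-465), the pots unmoved and the closed fingertips at (283,187) above the lip. Next I descend to feel for the lip.

```bash
python3 -m jog '[[0.015,0,-0.003,0.005,0,0,0],[0.015,0,0,0,0,0,0],[0.004,0,0,0,0,0,0],[0.002,0,0,0,0,0,0]]'; python3 -m jog '[[0.003,0,0,0,0,0,0],[0.003,0,0,0,0,0,0],[0.003,0,0,0,0,0,0]]'|grep -E "tcp|force"; python3 - <<'E'
from h import *
for n in ("scene","top"):
    im=imaging.camera(n)[:,:,::-1]; cv2.imwrite(f'pics/{n}8f.png',im)
    im=im[80:200,220:360] if n=='scene' else im[150:240,160:300]
    cv2.imwrite(f'pics/{n}8.png',cv2.resize(im,None,fx=5,fy=5,interpolation=cv2.INTER_CUBIC))
E
```

```text
time_s: 12.45
tcp_pos: [480.6, 77.3, 237.8]
tool_rot: [[-0.001, -0.997, 0.077], [-0.0, 0.077, 0.997], [-1.0, 0.001, -0.0]]
ft_force: [0.5, 0.3, 0.6]
grip_width: 0.2
tcp_pos: [481.0, 78.2, 229.2]
ft_force: [-0.5, 0.2, -0.1]
```

View pics/scene8.png

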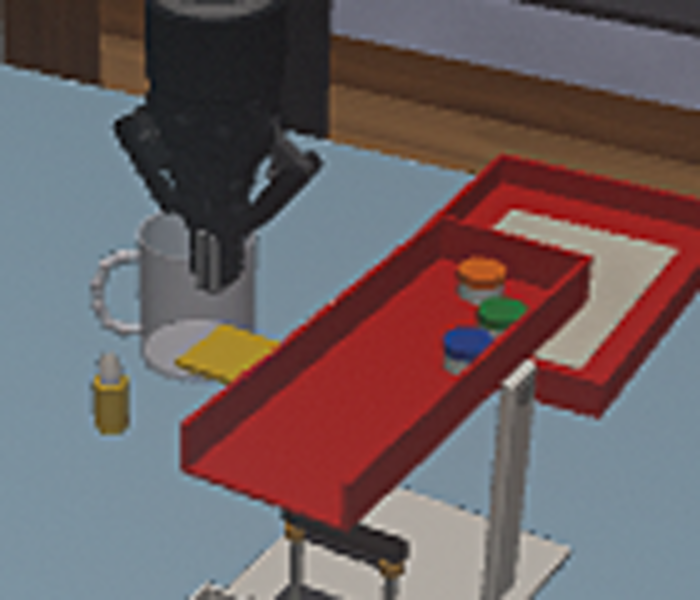

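View pics/top8.png

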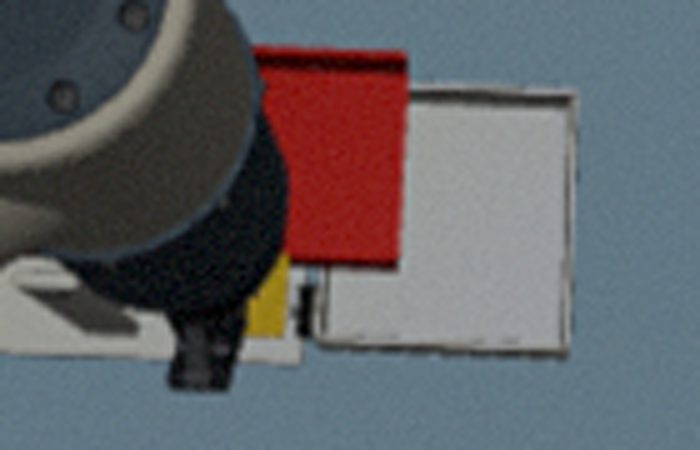

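```bash
python3 - <<'E'
from h import *
for z in (205,215,225,235): print(z,ray('scene',262.4,138,z)[:2].round())
E
```

```text
205 [449. 126.]
215 [458. 111.]
225 [467.  95.]
235 [476.  80.]
```

```bash
python3 -m jog '[[0.005,0,0,-0.003,0,0,0],[0.005,0,0,0,0,0,0],[0.004,0,0,0,0,0,0],[0.003,0,0,0,0,0,0]]'|grep -E "tcp|force";  python3 -m jog '[[0.004,0,0,0,0,0,0],[0.004,0,0,0,0,0,0],[0.004,0,0,0,0,0,0]]'|grep -E "tcp|force";python3 -m jog '[[0.003,0,0,0,0,0,0],[0.003,0,0,0,0,0,0]]'|grep -E "tcp|force"; python3 -m jog '[[0.003,0,0,0,0,0,0],[0.003,0,0,0,0,0,0]]'|grep -E "tcp|force"
```

```text
tcp_pos: [480.6, 78.1, 211.4]
ft_force: [-0.1, 0.9, -0.5]
tcp_pos: [480.7, 78.2, 199.6]
ft_force: [-0.6, -0.6, -0.3]
tcp_pos: [480.7, 78.2, 193.7]
ft_force: [-0.0, -0.1, 0.5]
tcp_pos: [480.8, 78.2, 187.8]
ft_force: [1.4, -0.4, 0.0]
```

```bash
python3 -m jog '[[0.003,0,0,0,0,0,0],[0.003,0,0,0,0,0,0]]'|grep -E "tcp|force"; python3 -m jog '[[0.003,0,0,0,0,0,0],[0.003,0,0,0,0,0,0]]'|grep -E "tcp|force";  python3 - <<'E'
from h import *
for n in ("scene","top"):
    im=imaging.camera(n)[:,:,::-1]
    im=im[80:200,220:360] if n=='scene' else im[150:240,160:300]
    cv2.imwrite(f'pics/{n}9.png',cv2.resize(im,None,fx=5,fy=5,interpolation=cv2.INTER_CUBIC))
E
```

```text
tcp_pos: [480.8, 78.2, 181.8]
ft_force: [-1.2, -0.2, 1.8]
tcp_pos: [480.9, 77.4, 176.4]
ft_force: [-0.8, -4.0, 6.3]
```

View pics/scene9.png

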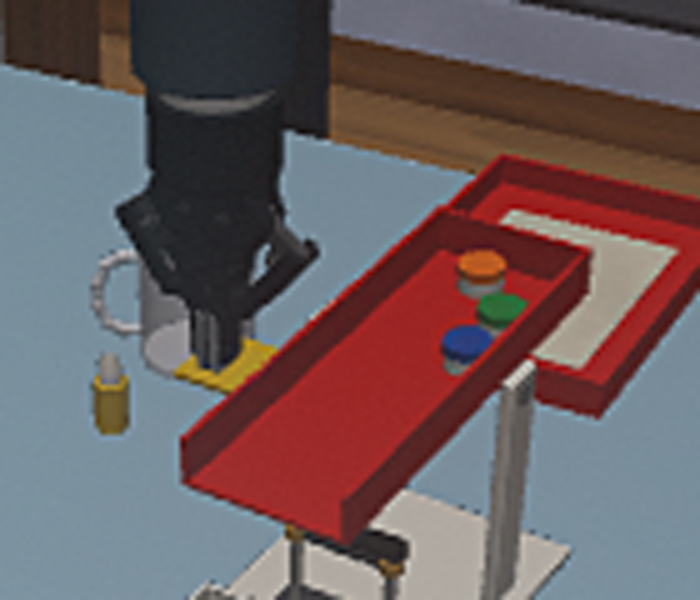

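Contact: the fingertips are on the yellow lip at (215,365) and the tray is starting to tilt. I continue down while watching the force.

```bash
python3 -m jog '[[0.003,0,0,0,0,0,0],[0.003,0,0,0,0,0,0]]'|grep -E "tcp|force"; python3 -m jog '[[0.003,0,0,0,0,0,0],[0.003,0,0,0,0,0,0],[0.003,0,0,0,0,0,0]]'|grep -E "tcp|force"
```

```text
tcp_pos: [481.1, 77.7, 170.5]
ft_force: [-0.7, -4.8, 5.3]
tcp_pos: [481.0, 77.6, 161.1]
ft_force: [-0.4, -5.9, 5.2]
```

```bash
python3 -m jog '[[0.003,0,0,0,0,0,0],[0.003,0,0,0,0,0,0],[0.003,0,0,0,0,0,0]]'|grep -E "tcp|force"; python3 -m jog '[[0.003,0,0,0,0,0,0],[0.003,0,0,0,0,0,0],[0.003,0,0,0,0,0,0]]'|grep -E "tcp|force"
```

```text
tcp_pos: [481.0, 77.4, 152.1]
ft_force: [-0.6, -5.4, 4.6]
tcp_pos: [481.0, 77.7, 143.0]
ft_force: [0.5, -3.8, 4.3]
```

```bash
python3 -m jog '[[0.002,0,0,0,0,0,0],[0.002,0,0,0,0,0,0]]'|grep -E "tcp|force";  python3 - <<'E'
from h import *
for n in ("scene",):
    im=imaging.camera(n)[:,:,::-1]
    im=im[80:260,200:360]
    cv2.imwrite(f'pics/{n}10.png',cv2.resize(im,None,fx=3.3,fy=3.3,interpolation=cv2.INTER_CUBIC))
E
```

```text
tcp_pos: [481.0, 78.1, 139.0]
ft_force: [0.7, -3.2, 6.1]
```

View pics/scene10.png

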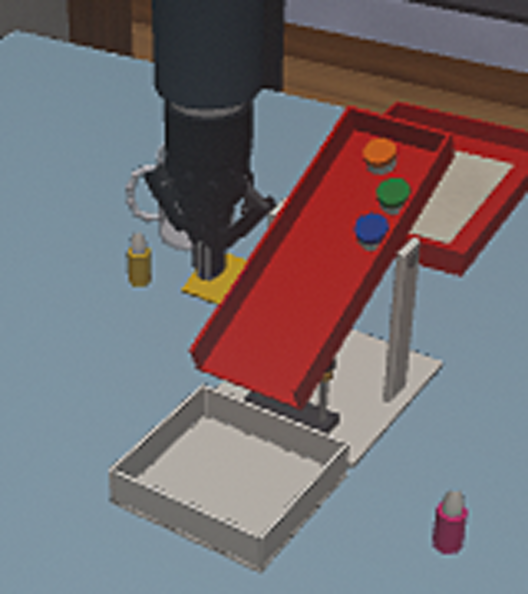

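The tray has tilted about 0.4 rad. The pots at (380,155), (393,192) and (371,228) are not sliding yet.

```bash
python3 -m jog '[[0.002,0,0,0,0,0,0],[0.002,0,0,0,0,0,0]]'|grep -E "tcp|force"; python3 -m jog '[[0.002,0,0,0,0,0,0],[0.001,0,0,0,0,0,0]]'|grep -E "tcp|force"
```

```text
tcp_pos: [481.1, 78.6, 135.0]
ft_force: [1.1, -3.2, 4.6]
tcp_pos: [481.1, 79.0, 132.0]
ft_force: [0.9, -0.9, 4.4]
```

```bash
python3 -m jog '[[0.0015,0,0,0,0,0,0],[0.0015,0,0,0,0,0,0]]'|grep -E "tcp|force"
```

```text
tcp_pos: [481.1, 79.2, 129.1]
ft_force: [1.1, 0.1, 5.2]
```

```bash
python3 -m jog '[[0.0015,0,0,0,0,0,0],[0.0015,0,0,0,0,0,0]]'|grep -E "tcp|force"
```

```text
tcp_pos: [480.8, 78.7, 125.9]
ft_force: [0.4, 0.8, 4.5]
```

```bash
python3 -m jog '[[0.0015,0,0,0,0,0,0],[0.001,0,0,0,0,0,0]]'|grep -E "tcp|force"
```

```text
tcp_pos: [480.5, 78.3, 123.2]
ft_force: [0.8, 1.1, 4.1]
```

```bash
python3 -m jog '[[0.001,0,0,0,0,0,0],[0.001,0,0,0,0,0,0]]'|grep -E "tcp|force"
```

```text
tcp_pos: [480.6, 78.2, 121.4]
ft_force: [0.0, 0.5, 4.8]
```

```bash
python3 -m jog '[[0.001,0,0,0,0,0,0],[0.001,0,0,0,0,0,0]]'|grep -E "tcp|force"
```

```text
tcp_pos: [480.6, 78.1, 119.4]
ft_force: [-0.2, 0.8, 4.5]
```

```bash
python3 -m jog '[[0.001,0,0,0,0,0,0],[0.001,0,0,0,0,0,0]]'|grep -E "tcp|force"
```

```text
tcp_pos: [480.7, 78.1, 117.5]
ft_force: [-0.2, -0.1, 4.9]
```

```bash
python3 -m jog '[[0.001,0,0,0,0,0,0],[0.001,0,0,0,0,0,0]]'|grep -E "tcp|force"
```

```text
tcp_pos: [480.7, 78.1, 115.5]
ft_force: [-0.2, 0.3, 4.8]
```

```bash
python3 -m jog '[[0.001,0,0,0,0,0,0],[0.001,0,0,0,0,0,0]]'|grep -E "tcp|force";  python3 - <<'E'
from h import *
for n in ("scene",):
    im=imaging.camera(n)[:,:,::-1]
    im=im[80:260,200:360]
    cv2.imwrite(f'pics/{n}11.png',cv2.resize(im,None,fx=3.3,fy=3.3,interpolation=cv2.INTER_CUBIC))
E
```

```text
tcp_pos: [480.7, 78.1, 113.5]
ft_force: [0.1, 0.0, 5.5]
```

View pics/scene11.png

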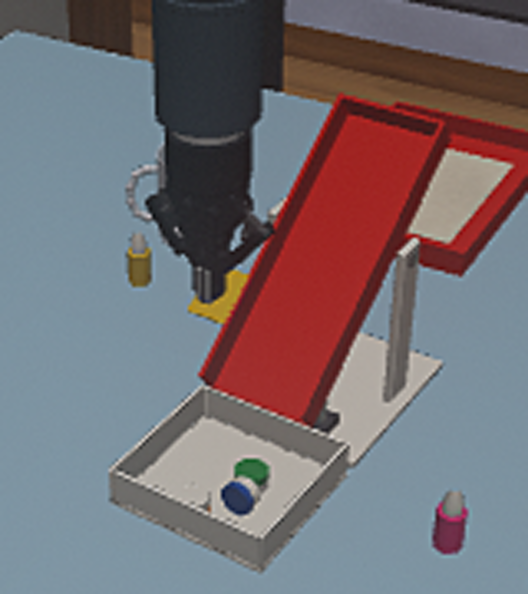

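All the pots have left the tray. Green (251,470) and blue (240,495) are in the box, and orange is hidden by the near wall. The rest has not been met yet, so I continue.

```bash
python3 -m jog '[[0.001,0,0,0,0,0,0],[0.001,0,0,0,0,0,0]]'|grep -E "tcp|force"
```

```text
tcp_pos: [480.8, 78.1, 111.5]
ft_force: [-0.8, -1.2, 5.8]
```

```bash
python3 -m jog '[[0.001,0,0,0,0,0,0],[0.001,0,0,0,0,0,0]]'|grep -E "tcp|force"
```

```text
tcp_pos: [480.8, 78.0, 109.8]
ft_force: [-0.7, -0.4, 8.5]
```

```bash
python3 -m jog '[[0.001,0,0,0,0,0,0],[0.0005,0,0,0,0,0,0]]'|grep -E "tcp|force"
```

```text
tcp_pos: [481.0, 77.8, 109.0]
ft_force: [-1.6, -0.9, 13.4]
```

```bash
python3 -m jog '[[-0.0003,0,0,0,0,0,0],[0,0,0,0,0,0,0],[0,0,0,0,0,0,0]]'|grep -E "tcp|force"; python3 -m jog '[[0,0,0,0,0,0,0],[0,0,0,0,0,0,0],[0,0,0,0,0,0,0],[0,0,0,0,0,0,0],[0,0,0,0,0,0,0]]'|grep -E "time|tcp|force"
```

```text
tcp_pos: [481.0, 77.7, 109.1]
ft_force: [-1.5, -0.9, 10.9]
time_s: 19.25
tcp_pos: [481.0, 77.7, 109.1]
ft_force: [-1.1, -1.4, 9.7]
```

Held on the rest at about 10 N for 0.8 s. Now I let the tray up gently.

```bash
python3 -m jog '[[-0.004,0,0,0,0,0,0],[-0.007,0,0,0,0,0,0],[-0.008,0,0,0,0,0,0],[-0.008,0,0,0,0,0,0],[-0.008,0,0,0,0,0,0],[-0.008,0,0,0,0,0,0],[-0.008,0,0,0,0,0,0],[-0.006,0,0,0,0,0,0],[-0.005,0,0,0,0,0,0],[-0.005,0,0,0,0,0,0]]'|grep -E "tcp|force"; python3 -m jog '[[-0.005,0,0,0,0,0,0],[-0.01,0,0,0,0,0,0],[-0.03,0,0,0,0,0,0],[-0.03,0,0,0,0,0,0],[0,0,-0.04,0,0,0,0],[0,0,-0.04,0,0,0,0],[0,0.04,-0.02,0,0,0,0],[0,0.04,0,0,0,0,0],[0,0.04,0,0,0,0,0],[0,0,0,0,0,0,0]]'|grep -E "tcp|force";  python3 - <<'E'
from h import *
for n in ("scene","top"):
    im=imaging.camera(n)[:,:,::-1];cv2.imwrite(f'pics/{n}12f.png',im)
    im=im[80:260,200:380] if n=='scene' else im[120:300,120:380]
    cv2.imwrite(f'pics/{n}12.png',cv2.resize(im,None,fx=3,fy=3,interpolation=cv2.INTER_CUBIC))
E
```

```text
tcp_pos: [481.1, 78.8, 175.8]
ft_force: [-0.1, 0.5, 1.9]
tcp_pos: [350.4, -13.5, 251.3]
ft_force: [1.7, 0.9, 0.5]
```

View pics/scene12.png

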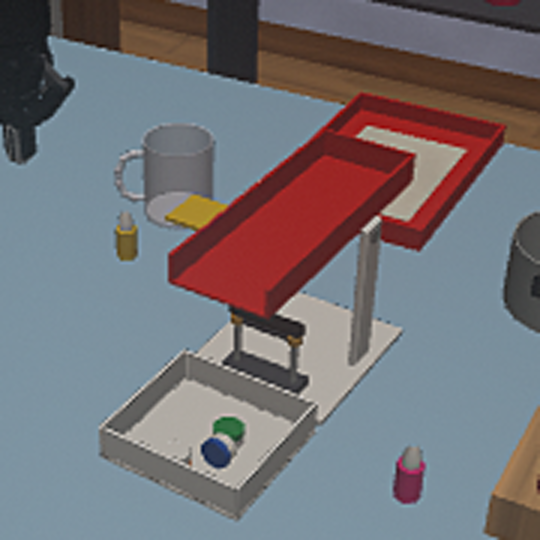

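View pics/top12.png

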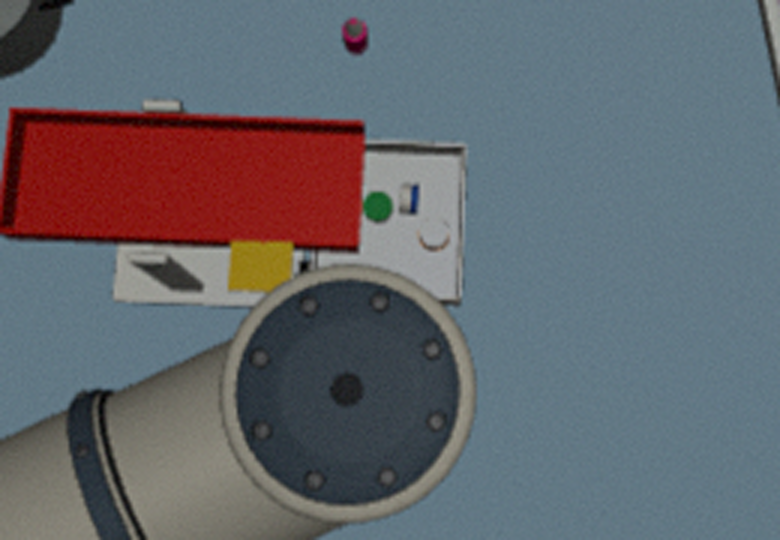

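```bash
python3 -m jog '[[0,0.04,0,0,0,0,0],[0,0.03,0,0,0,0,0],[0,0,0,0,0,0,0],[0,0,0,0,0,0,0],[0,0,0,0,0,0,0],[0,0,0,0,0,0,0],[0,0,0,0,0,0,0],[0,0,0,0,0,0,0],[0,0,0,0,0,0,0],[0,0,0,0,0,0,0]]'|grep -E "time|tcp|force";  python3 - <<'E'
from h import *
ims={}
for n in ("scene","top"):
    im=imaging.camera(n)[:,:,::-1];cv2.imwrite(f'pics/{n}13f.png',im);ims[n]=im
    o=cv2.imread(f'pics/{n}12f.png')
    s=(slice(190,255),slice(230,310)) if n=='scene' else (slice(165,205),slice(238,280))
    print(n,'diff max/mean',cv2.absdiff(im[s],o[s]).max(),cv2.absdiff(im[s],o[s]).mean())
d=np.load('stand.npz');R,t=d['R'],d['t']
im=ims['top'];cv2.imwrite('pics/top13.png',cv2.resize(im[140:240,180:300],None,fx=6,fy=6,interpolation=cv2.INTER_CUBIC))
E
```

```text
time_s: 22.35
tcp_pos: [284.0, -7.7, 250.3]
ft_force: [0.7, 0.1, 0.1]
scene diff max/mean 4 1.0174358974358975
top diff max/mean 20 3.0325396825396824
```

View pics/top13.png

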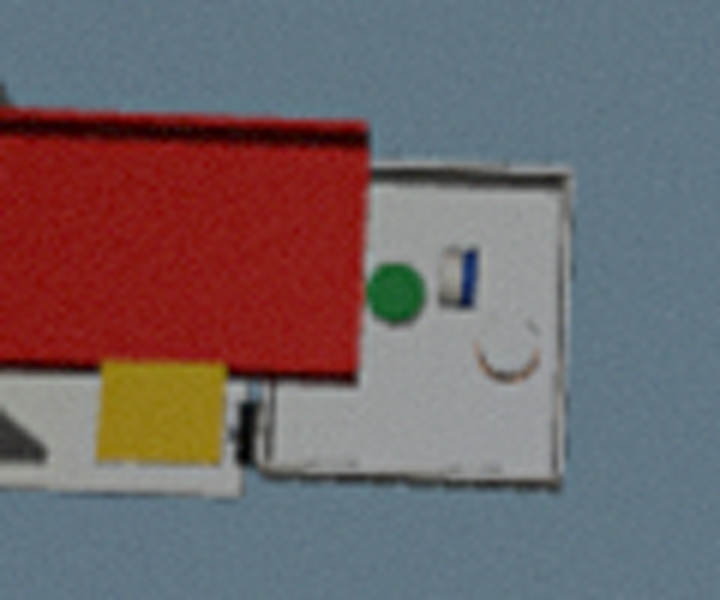

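```bash
python3 - <<'E'
from h import *
d=np.load('stand.npz');R,t=d['R'],d['t']
T=lambda u,v:(u/6+180,v/6+140)
P=[R.T@(ray('top',*T(*p),40)[:2]-t) for p in ((572,168),(562,488),(258,476))];print(P,'center',(P[0]+P[2])/2)
manip.hand_in()
E
```

```text
[array([  83.48518958, -271.15637354]), array([ -78.28808697, -271.90016679]), array([ -79.0653025, -123.7824673])] center [   2.20994354 -197.46942042]
the job is handed in; nothing more can be done
```

I pushed the box against both bumpers, tipped the tray onto its rest and held it there. All three pots slid into the box, the tray came back level, and I handed the job in at about 22 s. `hand_in` gives no verdict, so the checks below are my own.

- **Box push:** The largest force I read was about 13 N. The first approach went over the box wall without touching it, because the open fingertips sat higher than I had assumed. I backed off and redid it lower.
- **Tray:** I pushed the lip down until the force rose from about 5 N to 13 N at the rest, then held it at about 10 N for 0.8 s before easing it up. My estimate of the force on the rest itself during the hold is about 5 N. It comes from that rise and was not measured directly.
- **Last pictures:**
  - **Tray:** it looks level and empty.
  - **Pots:** all three are at rest in the box. Green is upright, blue is on its side and orange is upside down. Nothing moved in the box between the last two scene-camera pictures.
  - **Bystanders:** the bottles and jug show no sign of having moved, judged by eye.
  - **Arm:** it is clear of everything.
- **Box position:** From the top view, its centre is at about (2, -197) mm in the stand's frame and square within about 0.01 rad. Before tipping, the scene view put it a few millimetres off that, at about (9, -203) mm. Both are within the final limits.

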